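# Sort the router bench after class

## Task

Clear up the parts left on the workbench: stand both wooden drawer knobs upright on the floor of the orange tray, stand both metal bench dogs (head down, as they are) in the blue tray, and put the red guide bush in the keyed recess of the aluminium block, turning it until its lugs drop fully into the slots. Leave the green tin where it stands.

Things in the scene. Friction and masses are not known exactly. Their poses are not given: they have to be found in the camera images.
- knob_white: White-painted turned wooden drawer knob standing on its foot: foot 34 mm across, waist 24 mm at 13 mm height, cap 42 mm across between heights 20 and 30 mm, 36 mm tall overall; origin at the centre of its underside, z up; round, so its yaw means nothing. Grip it by the cap. Loose, about 45 g.
- knob_dark: Dark brown turned wooden drawer knob standing on its foot: foot 34 mm across, waist 24 mm at 13 mm height, cap 42 mm across between heights 20 and 30 mm, 36 mm tall overall; origin at the centre of its underside, z up; round, so its yaw means nothing. Grip it by the cap. Loose, about 45 g.
- dog_brass: Brass (yellow) bench dog (plain round bench stop) standing head down: flat head 36 mm across and 8 mm high at the bottom, above it a round shank 19 mm across up to the top at 60 mm; origin at the centre of the underside of the head, z up along the shank. Loose, about 145 g.
- dog_steel: Steel (grey) bench dog (plain round bench stop) standing head down: flat head 36 mm across and 8 mm high at the bottom, above it a round shank 19 mm across up to the top at 60 mm; origin at the centre of the underside of the head, z up along the shank. Loose, about 145 g.
- bush: Red router guide bush, upright: round barrel 38 mm across, 50 mm tall, black disc on top; at its foot two opposed lugs, a bar 55 mm long (its x) by 9 mm wide, from 0 to 14 mm height. Origin at the centre of its underside, z up, x along the lugs; a half turn makes no difference. Grip the barrel above 25 mm height. Loose, about 150 g.
- tray_orange: Orange plastic tray, open on top, fixed to the bench: outside 120 mm (its x) by 160 mm (its y), 22 mm high, walls 5 mm, floor 5 mm thick, so the inside is 110 by 150 mm and its floor is 5 mm above the bench; origin under its centre at bench level, z up.
- tray_blue: Blue plastic tray, open on top, fixed to the bench: outside 120 mm (its x) by 160 mm (its y), 22 mm high, walls 5 mm, floor 5 mm thick, so the inside is 110 by 150 mm and its floor is 5 mm above the bench; origin under its centre at bench level, z up.
- seat: Fixed aluminium block 110x110 mm, 25 mm high; origin under its centre at bench level, z up. In its middle a recess 20 mm deep (black floor at 5 mm): eight-sided bore 44 mm across flats plus two opposed slots 15 mm wide along its x, 62 mm end to end. The bush drops in only with its x along the block's x (either way, within about 6 degrees); else its lugs rest on top, 20 mm too high.
- wax_tin: Closed green tin, 54 mm across and 24 mm high, standing among the loose parts; not part of the job. Origin at the centre of its underside. Loose, about 120 g.
Not all that is in view belongs to the job. Several things look just like the dog_brass: the one meant starts nearest to the robot's base. Leave any purple look-alike of the dog_steel alone.

How it is judged:
By the outcome, as a careful person would: the job done as asked, in the order asked, and still so for the second after the job is handed in, with the robot touching nothing.
It also fails if it takes over 115 s, if anything falls off the work surface, if the arm or the gripper's body presses on something with over 40 N, if the wrist force passes 120 N, or if a joint passes its speed limit or range.

## Robot

A 6-joint arm with a two-finger parallel gripper is mounted at the origin on the work surface. World frame = base frame: x ahead of the robot, y to its left, z up, the work surface at z = 0. Lengths are in m, angles in rad, forces in N, time in s.
With the tool pointing down it reaches from about 0.4 to 0.825 m from the base axis. Payload 7 kg.
Tool frame: the origin (TCP) lies midway between the tips of the shut fingers; the grasp point (between the pads) lies 19 mm behind it; z points along the fingers, y is the line along which they close (so a half turn about z gives the same grasp; the last joint's range is limited). The gripper opens to 88 mm and grips with 3 to 60 N. Pads are 19 mm wide; open, the fingers measure 130 mm over their backs; the gripper's body (78 mm by 193 mm) begins 47 mm behind the grasp point.
Start: joints at [1.583, 0.359, 0.012, 0, -1.224, -0.288], TCP at [0.184, 0.649, 0.227] pointing down, gripper open.
Joint ranges: [-3.07, 3.07], [-1.43, 2.12], [-1.02, 1.25], [-3.03, 1.67], [-3.05, -0], [-3.03, 3.03]. Speed limits (rad/s): [2.39, 2.39, 3.01, 3.14, 3.14, 3.14].

## Interface

Orientations are given as [roll, pitch, yaw] about the fixed x, y, z axes, in that order (R = Rz(yaw) Ry(pitch) Rx(roll)).
In Python, from station import arm gives the robot as it stands.
- The arm moves only by the tool servo_tool, never from a script. Its argument "deltas" is a list of rows, each a list of 7 numbers: the closure, from -1 (fully open) to 1 (shut), then the shift along the tool's x, y, z in mm, then the turn, a rotation vector about the tool's x, y, z in degrees. In form: [[gripper, x, y, z, ax, ay, az], ...]. A call has 1 to 20 rows; each row shifts and turns the commanded pose from where the row before left it, along the tool's axes as they then stand; what a row does not reach is not made up. A row lasts 1/12 s, in which the tool goes at most 41.7 mm and 7.16 degrees, less where a joint would pass 70% of its speed; a pose out of reach is approached as far as the arm can. A call is refused whole if a number of a shift passes 41.7 or a number of a turn 7.16, either way. A call with a gripper value outside its range is refused whole. The fingers move at their own pace and stop on an object; "squeeze" is the grip in N (left out, the last holds). Time passes only in rows, so rows that do not move let the fingers close. It gives the time, the measured TCP pose, the force, the opening and the grip force at its end, in the units of the state.
- arm.get_state(): the state, without advancing time (a new reading comes with each control period).
- arm.grab_frame(name): name is "side" or "top"; returns a dict with "color" (480x640x3 uint8, red, green, blue), "K" (3x3 intrinsics, pixels), "position" and "orientation" of the camera in the world. Camera axes: x right, y down, z forward; pixel columns grow to the right and rows downward; lengths in m; the calibration is good to about 2 mm. A picture is of the moment at which its call begins. There is no depth.
- arm.job_done(): hands the job in; it is judged then, once.
Trained networks look in a picture, given as the dict that the camera call returned (one of the last four; its "shot" number tells which), for a name from the list of things; names that differ only in an ending like _2 or _b are one class to them, and where a whole thing is asked for, a point or a joint stands for the part that bears it (a point fixed in the world has none). Each returns a list of dicts, best first, with "conf" (0 to 1); they miss things now and then, are a little off and sometimes report something else, mostly with a low value. They report only what shows in the picture. A call takes as long as a camera call. They do not tell look-alikes from the thing itself.
- arm.recognise(query, picture): "at" ([x, y, z] in m, in the coordinates of the camera as it stood for that picture, good to about 4 mm: the middle of the surface that is visible of it).
The state is a dict: "t": time; "q": joint angles; "qd": joint speeds; "joint_efforts": joint torques, N m; "eef_pos": TCP position; "ee_rot": TCP orientation; "force": force on the tool from outside, world axes, zero at the start; "moment": the same for the moment, N m; "width": finger opening in m; "gripper_force": force on a finger pad.
Only numpy, scipy, OpenCV 4.12 (cv2) and the standard library are available. Lean on these libraries where they do the work, as an engineer would, in place of code of your own. Each camera call takes 0.05 s, during which the arm holds its last target. There are 200 camera calls.

## Working session

There is one attempt and no reset: what is moved stays moved. The work goes in short steps, Python scripts to look and compute and a tool call to move; the robot and the scene stay as the last step left them, time stands still between calls to the robot, and variables do not carry over. Pictures are saved under pics/ and viewed, at most 14 in all, crops included, and the job is handed in when it is done.

Besides the shell and the picture viewer there is one more tool, called as name([rows], argument=value, ...), one row to a line, values as JSON. servo_tool: Moves the arm, as the interface text tells. Its arguments: {"type":"object","properties":{"deltas":{"type":"array","items":{"type":"array","items":{"type":"number"}}},"squeeze":{"type":"number"}},"required":["deltas"]}

```bash
mkdir -p pics; cat > h.py <<'E'
import numpy as np, cv2, json
from scipy.spatial.transform import Rotation as R
from station import arm
def camR(f):
    o=np.array(f["orientation"],float)
    if o.shape==(3,3): return o
    return R.from_euler('xyz',o).as_matrix() if o.size==3 else R.from_quat(o).as_matrix()
def grab(n,save=None):
    f=arm.grab_frame(n)
    if save: cv2.imwrite('pics/'+save,f["color"][:,:,::-1])
    return f
def ray(f,uv,z):
    d=camR(f)@np.linalg.solve(np.array(f["K"]),[uv[0],uv[1],1.]); p=np.array(f["position"])
    return p+d*(z-p[2])/d[2]
def proj(f,P):
    c=(np.array(f["K"])@(camR(f).T@(np.array(P)-np.array(f["position"])))); return c[:2]/c[2]
def world(f,a): return camR(f)@np.array(a)+np.array(f["position"])
E
python3 - <<'E'
from h import *
s=arm.get_state(); print({k:np.round(s[k],3).tolist() for k in ("t","eef_pos","ee_rot","width","force")})
for n in("top","side"):
    f=grab(n,n+'0.png'); print(n,f["position"],f["orientation"],np.round(f["K"],1).tolist())
    for q in("knob_white","knob_dark","dog_brass","dog_steel","bush","tray_orange","tray_blue","seat","wax_tin"):
        for d in arm.recognise(q,f):
            if d["conf"]>.2: print(q,round(d["conf"],2),np.round(world(f,d["at"]),3),np.round(proj(f,world(f,d["at"]))))
E
```

```text
{'t': 0.0, 'eef_pos': [0.184, 0.649, 0.226], 'ee_rot': [3.14, -0.0, -0.276], 'width': 0.088, 'force': [-0.324, -0.201, 0.203]}
top [ 3.22783108e-01 -5.77499475e-05  9.96991188e-01] [-2.9910063   0.00376432 -1.56299893] [[564.0, 0.0, 314.0], [0.0, 564.0, 234.2], [0.0, 0.0, 1.0]]
knob_white 0.95 [ 0.42  -0.188  0.032] [426. 263.]
knob_dark 0.69 [0.417 0.171 0.038] [216. 263.]
dog_brass 0.78 [0.43  0.056 0.002] [285. 259.]
dog_brass 0.7 [0.569 0.12  0.009] [250. 181.]
dog_brass 0.6 [0.49  0.1   0.009] [261. 225.]
dog_brass 0.25 [ 0.458 -0.053  0.023] [347. 242.]
dog_steel 0.81 [0.408 0.32  0.014] [134. 269.]
dog_steel 0.79 [0.338 0.283 0.008] [154. 310.]
bush 0.61 [ 0.337 -0.283  0.05 ] [487. 313.]
tray_orange 0.62 [ 0.576 -0.249  0.005] [455. 179.]
tray_blue 0.88 [ 0.607 -0.02   0.002] [328. 162.]
tray_blue 0.38 [ 0.421 -0.187  0.033] [425. 263.]
seat 0.94 [0.553 0.242 0.024] [180. 187.]
wax_tin 0.58 [ 0.455 -0.054  0.024] [348. 243.]
side [0.37690242 0.62174009 0.50384733] [-2.22856415e+00 -2.74531686e-03 -2.94714644e+00] [[463.8, 0.0, 322.3], [0.0, 463.8, 248.5], [0.0, 0.0, 1.0]]
knob_white 0.73 [ 0.42  -0.176  0.029] [378. 194.]
knob_dark 0.75 [0.417 0.188 0.031] [354. 329.]
knob_dark 0.63 [0.343 0.297 0.019] [403. 413.]
knob_dark 0.56 [0.434 0.062 0.021] [354. 274.]
dog_brass 0.88 [0.435 0.066 0.02 ] [353. 276.]
dog_brass 0.88 [0.572 0.134 0.016] [258. 295.]
dog_brass 0.82 [0.496 0.112 0.022] [310. 289.]
dog_steel 0.95 [0.409 0.341 0.02 ] [341. 437.]
dog_steel 0.72 [0.345 0.301 0.019] [401. 416.]
bush 0.76 [ 0.346 -0.274  0.037] [418. 171.]
tray_orange 0.93 [ 0.58  -0.245  0.005] [307. 180.]
tray_blue 0.77 [ 0.606 -0.016  0.007] [265. 239.]
seat 0.57 [0.553 0.257 0.021] [242. 358.]
wax_tin 0.6 [ 0.457 -0.04   0.024] [350. 233.]
```

View pics/top0.png

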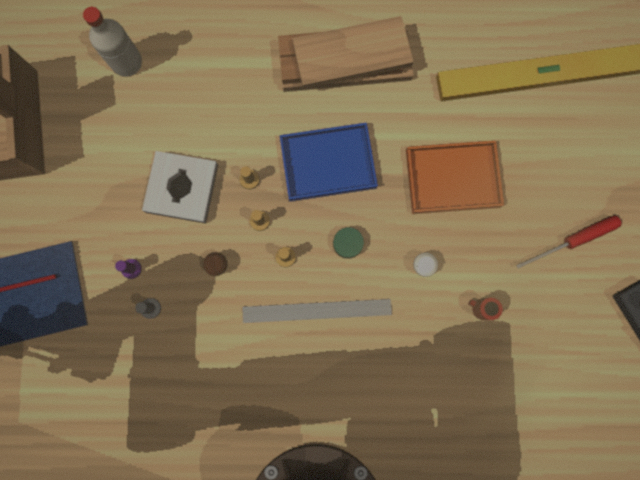

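View pics/side0.png

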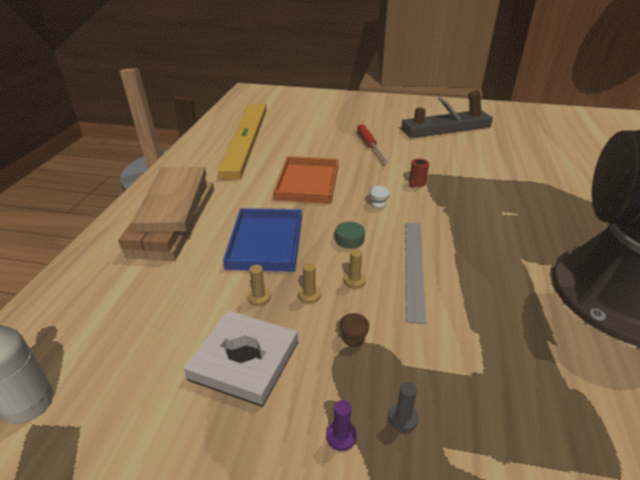

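Top view: brass look-alikes at (248,177), (259,219), (286,256). The lowest one, (286,256), is nearest the base, so that is the one I want. Steel candidates are grey (148,308) and purple (130,268), so grey. The knobs are at (215,263) and (426,263), the bush at (489,308), and the tin at (348,242). Next I refine the positions by fitting model outlines in both cameras and check them on crops.

```bash
cat > fit.py <<'E'
from h import *
from scipy.optimize import differential_evolution as DE
t=np.linspace(0,2*np.pi,48,endpoint=False)
def cyl(d,z0,z1,d1=None): 
    return np.vstack([np.c_[d/2*np.cos(t),d/2*np.sin(t),0*t+z0],np.c_[(d1 or d)/2*np.cos(t),(d1 or d)/2*np.sin(t),0*t+z1]])/1e3
def box(a,b,z0,z1): return np.array([[x,y,z] for x in(-a/2,a/2) for y in(-b/2,b/2) for z in(z0,z1)])/1e3
knob=[cyl(34,0,1),cyl(34,0,13,24),cyl(24,13,20,42),cyl(42,20,30),cyl(36,30,36)]
dog=[cyl(36,0,8),cyl(19,8,60)]; bush=[cyl(38,0,50),box(55,9,0,14)]
tray=[box(120,160,0,22)]; seat=[box(110,110,0,25)]
slot=[cyl(44,25,25),box(62,15,25,25)]
S=4
def cont(f,parts,p):
    c,s=np.cos(p[2]),np.sin(p[2]); M=np.array([[c,-s,0],[s,c,0],[0,0,1]])
    m=np.zeros((480*S,640*S),np.uint8)
    for q in parts:
        P=q@M.T+[p[0],p[1],0]; C=(P-np.array(f["position"]))@camR(f); uv=(C@np.array(f["K"]).T); uv=uv[:,:2]/uv[:,2:]
        cv2.fillConvexPoly(m,cv2.convexHull(np.round(uv*S+S/2-.5).astype(np.int32)),255)
    return max(cv2.findContours(m,cv2.RETR_EXTERNAL,cv2.CHAIN_APPROX_NONE)[0],key=len)[:,0]
def grad(f):
    im=cv2.resize(f["color"],None,fx=S,fy=S,interpolation=cv2.INTER_CUBIC).astype(np.float32); im=cv2.GaussianBlur(im,(0,0),2.5)
    g=sum(cv2.Sobel(im,cv2.CV_32F,1,0)**2+cv2.Sobel(im,cv2.CV_32F,0,1)**2 for _ in[0]).sum(2)**.5
    return np.minimum(g,np.percentile(g,99.3))
def fit(fs,gs,parts,p0,r=.012,yr=0,seed=0):
    def cost(v):
        p=(v[0],v[1],v[2] if yr else 0.)
        tot=0
        for f,g in zip(fs,gs):
            c=cont(f,parts,p); c=c[(c[:,0]>0)&(c[:,0]<640*S-1)&(c[:,1]>0)&(c[:,1]<480*S-1)]; tot-=g[c[:,1],c[:,0]].mean()
        return tot
    b=[(p0[0]-r,p0[0]+r),(p0[1]-r,p0[1]+r)]+([(p0[2]-yr,p0[2]+yr)] if yr else [])
    o=DE(cost,b,seed=seed,maxiter=25,popsize=10,polish=False,tol=1e-4)
    return np.r_[o.x,0][:3],-o.fun/len(fs)
E
cat > m.py <<'E'
from fit import *
f1,f2=grab("top"),grab("side"); g1,g2=grad(f1),grad(f2)
L=dict(knob_white=(knob,(.425,-.186,0),0),knob_dark=(knob,(.42,.175,0),0),dog_brass=(dog,(.44,.058,0),0),dog_steel=(dog,(.346,.288,0),0),
 bush=(bush,(.343,-.283,0),1.57),tray_orange=(tray,(.578,-.248,0),.3),tray_blue=(tray,(.608,-.018,0),.3),seat=(seat,(.555,.245,0),.4),slot=(slot,(.555,.245,0),1.57),wax_tin=([cyl(54,0,24)],(.458,-.05,0),0))
tiles=[];res={}
for n,(pt,p0,yr) in L.items():
    p,s=fit([f1,f2],[g1,g2],pt,p0,.014,yr); a,_=fit([f1],[g1],pt,p,.008,yr and .2); b,_=fit([f2],[g2],pt,p,.008,yr and .2)
    res[n]=p.tolist(); print(n,np.round(p,4),round(s),'top',np.round(a,4),'side',np.round(b,4))
    for f in(f1,f2):
        im=cv2.resize(f["color"][:,:,::-1],None,fx=S,fy=S,interpolation=cv2.INTER_CUBIC)
        u,v=(proj(f,[p[0],p[1],.02])*S).astype(int); w=240 if yr and n!='bush' else 120
        raw=im.copy(); cv2.polylines(im,[cont(f,pt,p)],True,(0,255,255),1)
        T=[]
        for q in (im,):
            q=cv2.copyMakeBorder(q,w,w,w,w,cv2.BORDER_CONSTANT)[v:v+2*w,u:u+2*w]; T.append(cv2.resize(q,(160,190)))
        tiles+=T
json.dump(res,open('res.json','w'))
cv2.imwrite('pics/ov.png',np.vstack([np.hstack(tiles[i:i+5]) for i in(0,5,10)])); cv2.imwrite('pics/ov2.png',np.hstack(tiles[15:]))
E
python3 m.py
```

```text
knob_white [ 0.4198 -0.1846  0.    ] 30 top [ 0.4212 -0.1899  0.    ] side [ 0.4203 -0.181   0.    ]
knob_dark [0.4182 0.1766 0.    ] 52 top [0.4174 0.1759 0.    ] side [0.4185 0.1792 0.    ]
dog_brass [0.4341 0.0563 0.    ] 35 top [0.4353 0.0501 0.    ] side [0.4344 0.0558 0.    ]
dog_steel [0.3419 0.2909 0.    ] 25 top [0.3412 0.2902 0.    ] side [0.3421 0.2919 0.    ]
bush [ 0.3446 -0.2906  1.067 ] 60 top [ 0.3444 -0.291   1.1118] side [ 0.3449 -0.2903  1.0551]
tray_orange [ 0.5785 -0.2445  0.0801] 55 top [ 0.5791 -0.2492  0.0793] side [ 0.5784 -0.242   0.0848]
tray_blue [ 0.6056 -0.018   0.1563] 75 top [ 0.605  -0.0185  0.1563] side [ 0.6057 -0.0175  0.1595]
seat [ 0.5562  0.2453 -0.1695] 54 top [ 0.5563  0.249  -0.1694] side [ 0.557   0.2458 -0.1688]
slot [ 0.5569  0.2455 -0.1777] 74 top [ 0.5557  0.2446 -0.1448] side [ 0.5569  0.2456 -0.1651]
wax_tin [ 0.4581 -0.0544  0.    ] 63 top [ 0.4579 -0.0549  0.    ] side [ 0.4589 -0.0539  0.    ]
```

View pics/ov.png

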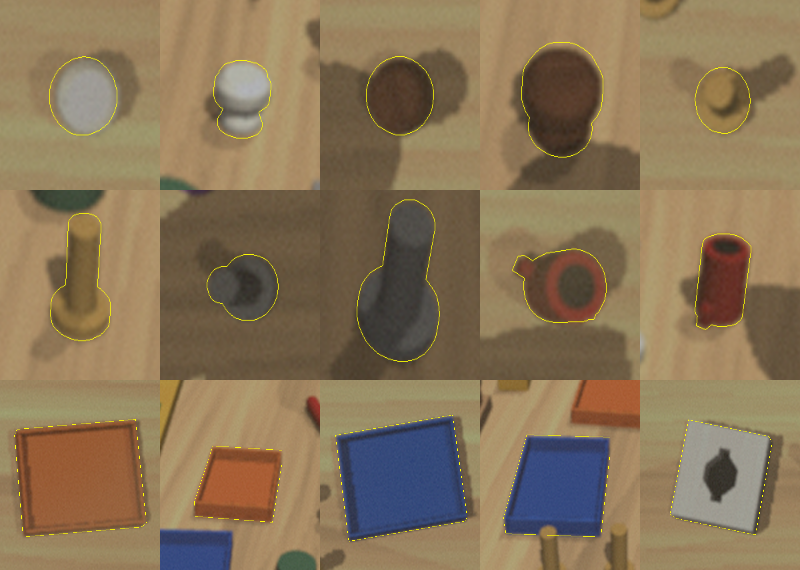

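View pics/ov2.png

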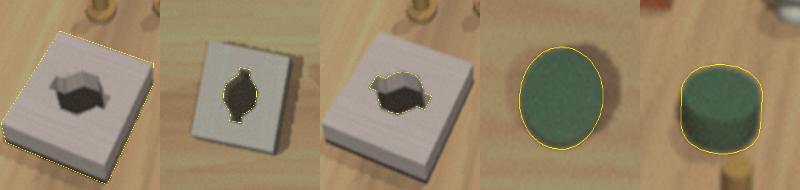

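Overlays: every outline lies on its thing. The brass dog is on the one nearest the base, the steel dog is on the grey one, and the bush lug shows at the upper-left of its top crop. The seat slot yaw is about -9.7° and the bush yaw about 61°. First I turn the tool to yaw -90° and approach the dark knob.

servo_tool([
  [-1, 0, 0, 0, 0, 0, 6.8],
  [-1, 0, 0, 0, 0, 0, 6.8],
  [-1, 0, 0, 0, 0, 0, 6.8],
  [-1, 0, 0, 0, 0, 0, 6.8],
  [-1, 0, 0, 0, 0, 0, 6.8],
  [-1, 0, 0, 0, 0, 0, 6.8],
  [-1, 0, 0, 0, 0, 0, 6.8],
  [-1, 0, 0, 0, 0, 0, 6.8],
  [-1, 0, 0, 0, 0, 0, 6.8],
  [-1, 0, 0, 0, 0, 0, 6.8],
  [-1, 0, 0, 0, 0, 0, 6.2],
  [-1, 39, -19, 0, 0, 0, 0],
  [-1, 39, -19, 0, 0, 0, 0],
  [-1, 39, -19, 0, 0, 0, 0],
  [-1, 39, -19, 0, 0, 0, 0],
  [-1, 39, -19, 0, 0, 0, 0],
  [-1, 39, -19, 0, 0, 0, 0],
  [-1, 39, -19, 0, 0, 0, 0],
  [-1, 39, -19, 0, 0, 0, 0],
  [-1, 39, -19, 0, 0, 0, 0],
], squeeze=20)

```text
t: 2.77
eef_pos: [0.3485, 0.3105, 0.227]
ee_rot: [-3.141, 0.001, -1.57]
force: [0.6, 0.2, -0.5]
width: 0.0878
gripper_force: 0.0
```

```bash
cat > go.py <<'E'
import sys
from h import *
def go(x,y,z,yaw=None):
    s=arm.get_state(); e=np.array(s["eef_pos"]); M=R.from_euler('xyz',s["ee_rot"]).as_matrix()
    d=M.T@(np.array([x,y,z])-e)*1e3; yw=np.degrees(s["ee_rot"][2])
    print('t',round(s["t"],2),'tcp',np.round(e,4),'rpy',np.round(np.degrees(s["ee_rot"]),1),'w',round(s["width"],4),'q',np.round(s["q"],2),'| tool shift mm',np.round(d,1),'az',None if yaw is None else round(-(yaw-yw),1))
if __name__=='__main__': go(*map(float,sys.argv[1:]))
E
python3 go.py .418 .1765 .006 -90
```

```text
t 2.77 tcp [0.3485 0.3105 0.227 ] rpy [-1.8e+02  1.0e-01 -9.0e+01] w 0.0878 q [ 1.15  0.01 -0.43  0.   -1.13 -1.15] | tool shift mm [134.2 -69.4 220.9] az 0.0
```

servo_tool([
  [-1, 30, -15, 0, 0, 0, 0],
  [-1, 30, -16, 20, 0, 0, 0],
  [-1, 30, -16, 40, 0, 0, 0],
  [-1, 32, -16, 40, 0, 0, 0],
  [-1, 0, 0, 40, 0, 0, 0],
  [-1, 0, 0, 20, 0, 0, 0],
  [-1, 0, 0, 0, 0, 0, 0],
  [-1, 0, 0, 0, 0, 0, 0],
])

```text
t: 3.43
eef_pos: [0.4041, 0.2033, 0.0836]
ee_rot: [3.141, -0.002, -1.571]
force: [0.8, -0.1, 1.7]
width: 0.0876
gripper_force: 0.0
```

```bash
python3 go.py .418 .1765 .006 -90
```

```text
t 3.43 tcp [0.4041 0.2033 0.0836] rpy [ 1.799e+02 -1.000e-01 -9.000e+01] w 0.0876 q [ 0.9   0.15 -0.65  0.   -0.77 -0.9 ] | tool shift mm [ 26.6 -13.9  77.7] az 0.0
```

servo_tool([
  [-1, 9, -5, 10, 0, 0, 0],
  [-1, 9, -5, 15, 0, 0, 0],
  [-1, 9, -4, 15, 0, 0, 0],
  [-1, 0, 0, 15, 0, 0, 0],
  [-1, 0, 0, 12, 0, 0, 0],
  [-1, 0, 0, 10, 0, 0, 0],
  [-1, 0, 0, 0, 0, 0, 0],
  [-1, 0, 0, 0, 0, 0, 0],
])

```text
t: 4.1
eef_pos: [0.419, 0.178, 0.0081]
ee_rot: [-3.14, 0.001, -1.57]
force: [0.1, -0.2, 0.4]
width: 0.0875
gripper_force: 0.0
```

```bash
python3 go.py .418 .1765 .006 -90; python3 - <<'E'
from h import *
f=grab("side"); u,v=proj(f,[.418,.1765,.03]).astype(int)
cv2.imwrite('pics/k1.png',cv2.resize(f["color"][max(v-90,0):v+80,u-110:u+110,::-1],None,fx=3,fy=3))
E
```

```text
t 4.1 tcp [0.419  0.178  0.0081] rpy [-1.799e+02  1.000e-01 -8.990e+01] w 0.0875 q [ 0.84  0.28 -0.73  0.   -0.56 -0.84] | tool shift mm [1.5 1.1 2.1] az 0.1
```

View pics/k1.png

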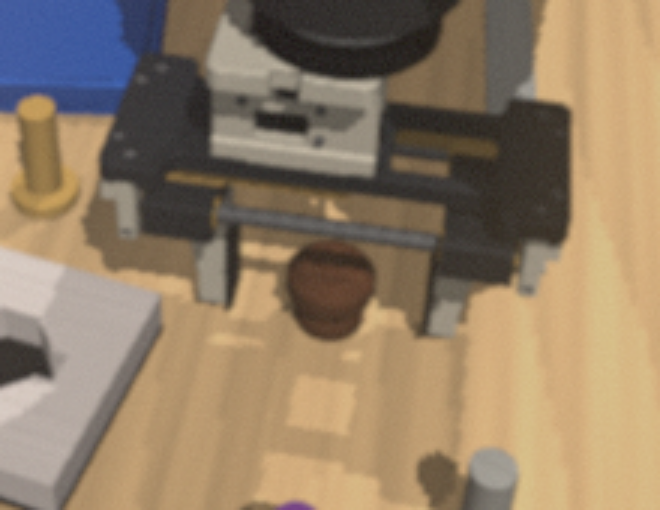

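The dark knob is centred between the fingers at crop (330,285), with room on both sides. Closing and lifting.

servo_tool([
  [-1, 1, 1, 2, 0, 0, 0],
  [0.4, 0, 0, 0, 0, 0, 0],
  [0.4, 0, 0, 0, 0, 0, 0],
  [0.4, 0, 0, 0, 0, 0, 0],
  [0.4, 0, 0, 0, 0, 0, 0],
  [0.4, 0, 0, 0, 0, 0, 0],
  [0.4, 0, 0, 0, 0, 0, 0],
  [0.4, 0, 0, -10, 0, 0, 0],
  [0.4, 0, 0, -20, 0, 0, 0],
  [0.4, 0, 0, -25, 0, 0, 0],
  [0.4, 0, 0, -25, 0, 0, 0],
  [0.4, 0, 0, -25, 0, 0, 0],
  [0.4, 10, 0, -10, 0, 0, 0],
  [0.4, 30, -5, 0, 0, 0, 0],
  [0.4, 35, -10, 0, 0, 0, 0],
  [0.4, 35, -10, 0, 0, 0, 0],
  [0.4, 35, -15, 0, 0, 0, 0],
  [0.4, 35, -15, 0, 0, 0, 0],
  [0.4, 35, -15, 0, 0, 0, 0],
  [0.4, 0, 0, 0, 0, 0, 0],
])

```text
t: 5.82
eef_pos: [0.4886, -0.0441, 0.1195]
ee_rot: [3.141, -0.001, -1.575]
force: [0.1, 0.8, 0.5]
width: 0.0264
gripper_force: 0.0
```

```bash
python3 go.py .575 -.214 .09 -85.4
```

```text
t 5.82 tcp [ 0.4886 -0.0441  0.1195] rpy [ 1.80e+02 -1.00e-01 -9.03e+01] w 0.0264 q [ 0.31  0.16 -0.53  0.   -0.88 -0.32] | tool shift mm [169.5 -87.1  29.7] az -4.9
```

```bash
python3 - <<'E'
from h import *
f=grab("side"); g=grab("top")
cv2.imwrite('pics/k2.png',np.hstack([f["color"][60:460,150:550,::-1],g["color"][60:460,60:460,::-1]]))
E
```

```text
(no output)
```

View pics/k2.png

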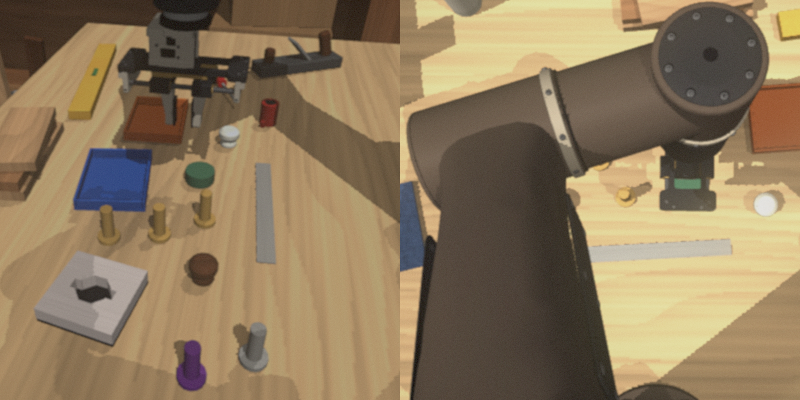

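The dark knob is still in place at side (353,328): the fingers were still closing when I lifted. The white knob is nearest now, at side (380,196), so I take it first, with a narrower opening and a longer closing time.

servo_tool([
  [-0.3, 22, 11, 0, 0, 0, 0],
  [-0.3, 30, 14, 0, 0, 0, 0],
  [-0.3, 30, 14, 0, 0, 0, 0],
  [-0.3, 30, 15, 0, 0, 0, 0],
  [-0.3, 20, 10, 5, 0, 0, 0],
  [-0.3, 10, 5, 15, 0, 0, 0],
  [-0.3, 0, 0, 20, 0, 0, 0],
  [-0.3, 0, 0, 20, 0, 0, 0],
  [-0.3, 0, 0, 0, 0, 0, 0],
  [-0.3, 0, 0, 0, 0, 0, 0],
])

```text
t: 6.75
eef_pos: [0.4175, -0.1805, 0.0594]
ee_rot: [3.139, -0.0, -1.569]
force: [-0.2, -0.5, 0.8]
width: 0.0568
gripper_force: 0.0
```

```bash
python3 go.py .42 -.185 .006 -90
```

```text
t 6.75 tcp [ 0.4175 -0.1805  0.0594] rpy [179.9  -0.  -89.9] w 0.0568 q [ 0.03  0.19 -0.68  0.   -0.71 -0.03] | tool shift mm [ 4.5 -2.7 53.4] az 0.1
```

servo_tool([
  [-0.3, 2, -1, 8, 0, 0, 0],
  [-0.3, 2, -1, 13, 0, 0, 0],
  [-0.3, 0, 0, 13, 0, 0, 0],
  [-0.3, 0, 0, 12, 0, 0, 0],
  [-0.3, 0, 0, 8, 0, 0, 0],
  [-0.3, 0, 0, 0, 0, 0, 0],
  [0.4, 0, 0, 0, 0, 0, 0],
  [0.4, 0, 0, 0, 0, 0, 0],
  [0.4, 0, 0, 0, 0, 0, 0],
  [0.4, 0, 0, 0, 0, 0, 0],
  [0.4, 0, 0, 0, 0, 0, 0],
  [0.4, 0, 0, 0, 0, 0, 0],
  [0.4, 0, 0, 0, 0, 0, 0],
  [0.4, 0, 0, 0, 0, 0, 0],
])

```text
t: 7.92
eef_pos: [0.4208, -0.1853, 0.0065]
ee_rot: [-3.14, -0.0, -1.571]
force: [-1.1, 1.3, 7.5]
width: 0.0405
gripper_force: 20.0
```

```bash
python3 go.py .581 -.278 .09 -85.4
```

```text
t 7.92 tcp [ 0.4208 -0.1853  0.0065] rpy [-179.9   -0.   -90. ] w 0.0405 q [ 0.02  0.29 -0.72  0.   -0.56 -0.02] | tool shift mm [  92.7 -160.3  -83.3] az -4.6
```

servo_tool([
  [0.4, 0, 0, -10, 0, 0, 0],
  [0.4, 0, 0, -20, 0, 0, 0],
  [0.4, 0, 0, -20, 0, 0, 0],
  [0.4, 7, -10, -20, 0, 0, 0],
  [0.4, 14, -24, -10, 0, 0, 0],
  [0.4, 18, -30, 0, 0, 0, 0],
  [0.4, 18, -31, 0, 0, 0, 0],
  [0.4, 18, -31, 0, 0, 0, 0],
  [0.4, 12, -22, 0, 0, 0, 0],
  [0.4, 6, -12, 0, 0, 0, -2.3],
  [0.4, 0, 0, 0, 0, 0, -2.3],
  [0.4, 0, 0, 0, 0, 0, 0],
  [0.4, 0, 0, 0, 0, 0, 0],
])

```text
t: 9.0
eef_pos: [0.5796, -0.2783, 0.0853]
ee_rot: [3.141, 0.0, -1.492]
force: [0.1, 0.0, 0.2]
width: 0.0407
gripper_force: 20.0
```

```bash
python3 go.py .581 -.278 .013 -85.4
```

```text
t 9.0 tcp [ 0.5796 -0.2783  0.0853] rpy [179.9   0.  -85.5] w 0.0407 q [-0.14  0.42 -0.23 -0.   -0.91  0.22] | tool shift mm [-0.1 -1.5 72.3] az -0.1
```

servo_tool([
  [0.4, 0, -1, 12, 0, 0, 0],
  [0.4, 0, 0, 18, 0, 0, 0],
  [0.4, 0, 0, 18, 0, 0, 0],
  [0.4, 0, 0, 14, 0, 0, 0],
  [0.4, 0, 0, 7, 0, 0, 0],
  [0.4, 0, 0, 4, 0, 0, 0],
  [0.4, 0, 0, 0, 0, 0, 0],
  [-0.2, 0, 0, 0, 0, 0, 0],
  [-0.2, 0, 0, 0, 0, 0, 0],
  [-0.2, 0, 0, 0, 0, 0, 0],
  [-0.2, 0, 0, 0, 0, 0, 0],
])

```text
t: 9.92
eef_pos: [0.5815, -0.2783, 0.0134]
ee_rot: [-3.14, -0.0, -1.491]
force: [-0.1, 0.8, -0.6]
width: 0.0523
gripper_force: 0.0
```

servo_tool([
  [-0.2, 0, 0, -8, 0, 0, 0],
  [-0.2, 0, 0, -18, 0, 0, 0],
  [-0.2, 0, 0, -25, 0, 0, 0],
  [-0.2, 0, 0, -25, 0, 0, 0],
  [-0.2, 0, 0, -24, 0, 0, 4.5],
  [-0.3, -15, 5, 0, 0, 0, 0],
  [-0.3, -30, 11, 0, 0, 0, 0],
  [-0.3, -35, 12, 0, 0, 0, 0],
  [-0.3, -35, 12, 0, 0, 0, 0],
  [-0.3, -35, 12, 0, 0, 0, 0],
  [-0.3, -35, 12, 0, 0, 0, 0],
  [-0.3, -35, 12, 0, 0, 0, 0],
  [-0.3, -35, 13, 0, 0, 0, 0],
  [-0.3, -35, 13, 0, 0, 0, 0],
  [-0.3, -35, 13, 0, 0, 0, 0],
  [-0.3, -35, 13, 0, 0, 0, 0],
  [-0.3, -35, 13, 0, 0, 0, 0],
  [-0.3, -35, 13, 0, 0, 0, 0],
  [-0.3, -15, 7, 0, 0, 0, 0],
  [-0.3, 0, 0, 0, 0, 0, 0],
])

```text
t: 11.58
eef_pos: [0.4188, 0.1695, 0.1139]
ee_rot: [-3.14, 0.002, -1.565]
force: [0.7, 0.9, 0.1]
width: 0.0573
gripper_force: 0.0
```

```bash
cat > m2.py <<'E'
from fit import *
f1,f2=grab("top"),grab("side"); g2=grad(f2)
for n,p,p0 in(("white",[q+[0,0,.005] for q in knob],(.581,-.278,0)),("dark",knob,(.418,.1765,0))):
    print(n,*[np.round(v,4) for v in fit([f2],[g2],p,p0,.014)])
E
python3 m2.py; python3 go.py .418 .1775 .006 -90
```

```text
white [ 0.5783 -0.2778  0.    ] 47.9743
dark [0.4198 0.1767 0.    ] 69.703
t 11.68 tcp [0.4192 0.1673 0.1135] rpy [-180.     0.   -89.8] w 0.0569 q [ 0.82  0.1  -0.62  0.   -0.85 -0.81] | tool shift mm [-10.1   1.3 107.5] az 0.2
```

servo_tool([
  [-0.3, -5, 0, 10, 0, 0, 0],
  [-0.3, -4, 0, 20, 0, 0, 0],
  [-0.3, 0, 0, 22, 0, 0, 0],
  [-0.3, 0, 0, 20, 0, 0, 0],
  [-0.3, 0, 0, 17, 0, 0, 0],
  [-0.3, 0, 0, 12, 0, 0, 0],
  [-0.3, 0, 0, 6, 0, 0, 0],
  [-0.3, 0, 0, 0, 0, 0, 0],
  [0.4, 0, 0, 0, 0, 0, 0],
  [0.4, 0, 0, 0, 0, 0, 0],
  [0.4, 0, 0, 0, 0, 0, 0],
  [0.4, 0, 0, 0, 0, 0, 0],
  [0.4, 0, 0, 0, 0, 0, 0],
  [0.4, 0, 0, 0, 0, 0, 0],
])

```text
t: 12.85
eef_pos: [0.4199, 0.1758, 0.0066]
ee_rot: [-3.14, 0.001, -1.569]
force: [0.3, -1.5, 7.4]
width: 0.0403
gripper_force: 20.0
```

```bash
python3 go.py .575 -.214 .1 -85.4
```

```text
t 12.85 tcp [0.4199 0.1758 0.0066] rpy [-179.9    0.   -89.9] w 0.0403 q [ 0.83  0.28 -0.73  0.   -0.56 -0.83] | tool shift mm [ 390.1 -154.4  -93.6] az -4.5
```

servo_tool([
  [0.4, 0, 0, -10, 0, 0, 0],
  [0.4, 0, 0, -22, 0, 0, 0],
  [0.4, 0, 0, -25, 0, 0, 0],
  [0.4, 0, 0, -25, 0, 0, 0],
  [0.4, 10, -4, -18, 0, 0, 0],
  [0.4, 25, -10, 0, 0, 0, 0],
  [0.4, 34, -12, 0, 0, 0, 0],
  [0.4, 35, -13, 0, 0, 0, 0],
  [0.4, 35, -14, 0, 0, 0, 0],
  [0.4, 35, -14, 0, 0, 0, 0],
  [0.4, 35, -14, 0, 0, 0, 0],
  [0.4, 35, -14, 0, 0, 0, 0],
  [0.4, 35, -14, 0, 0, 0, 0],
  [0.4, 35, -14, 0, 0, 0, 0],
  [0.4, 35, -14, 0, 0, 0, 0],
  [0.4, 26, -10, 0, 0, 0, 0],
  [0.4, 15, -7, 0, 0, 0, -4.5],
  [0.4, 0, 0, 0, 0, 0, 0],
  [0.4, 0, 0, 0, 0, 0, 0],
])

```text
t: 14.43
eef_pos: [0.5736, -0.2149, 0.1052]
ee_rot: [3.141, 0.0, -1.493]
force: [-0.8, 0.2, -0.5]
width: 0.0404
gripper_force: 20.0
```

```bash
python3 go.py .575 -.214 .013 -85.4
```

```text
t 14.43 tcp [ 0.5736 -0.2149  0.1052] rpy [179.9   0.  -85.5] w 0.0404 q [-0.04  0.36 -0.29 -0.   -0.93  0.12] | tool shift mm [-0.8 -1.5 92.2] az -0.1
```

servo_tool([
  [0.4, -1, -1, 12, 0, 0, 0],
  [0.4, 0, 0, 20, 0, 0, 0],
  [0.4, 0, 0, 20, 0, 0, 0],
  [0.4, 0, 0, 16, 0, 0, 0],
  [0.4, 0, 0, 13, 0, 0, 0],
  [0.4, 0, 0, 8, 0, 0, 0],
  [0.4, 0, 0, 3, 0, 0, 0],
  [0.4, 0, 0, 0, 0, 0, 0],
  [-0.2, 0, 0, 0, 0, 0, 0],
  [-0.2, 0, 0, 0, 0, 0, 0],
  [-0.2, 0, 0, 0, 0, 0, 0],
  [-0.2, 0, 0, 0, 0, 0, 0],
  [-0.2, 0, 0, -8, 0, 0, 0],
  [-0.2, 0, 0, -20, 0, 0, 0],
  [-0.2, 0, 0, -25, 0, 0, 0],
  [-0.2, 0, 0, -25, 0, 0, 0],
  [-0.2, 0, 0, -25, 0, 0, 4.5],
  [0, -20, 10, 0, 0, 0, 0],
  [0, 0, 0, 0, 0, 0, 0],
])

```text
t: 16.02
eef_pos: [0.5649, -0.1919, 0.1196]
ee_rot: [-3.138, 0.001, -1.57]
force: [-1.6, 0.1, -1.5]
width: 0.0455
gripper_force: 0.0
```

```bash
python3 go.py .4345 .0565 .08 -90
```

```text
t 16.02 tcp [ 0.5649 -0.1919  0.1196] rpy [-179.8    0.   -89.9] w 0.0455 q [-0.    0.32 -0.31 -0.   -0.94  0.  ] | tool shift mm [-248.5  130.2   39.2] az 0.1
```

servo_tool([
  [0, -20, 10, 0, 0, 0, 0],
  [0, -32, 17, 0, 0, 0, 0],
  [0, -34, 18, 0, 0, 0, 0],
  [0, -34, 18, 0, 0, 0, 0],
  [0, -34, 18, 0, 0, 0, 0],
  [0, -34, 18, 0, 0, 0, 0],
  [0, -34, 17, 0, 0, 0, 0],
  [0, -18, 10, 10, 0, 0, 0],
  [0, -8, 4, 20, 0, 0, 0],
  [0, 0, 0, 0, 0, 0, 0],
  [0, 0, 0, 0, 0, 0, 0],
  [0, 0, 0, 0, 0, 0, 0],
])

```text
t: 17.02
eef_pos: [0.4351, 0.0544, 0.0874]
ee_rot: [-3.141, -0.0, -1.569]
force: [-0.3, -1.2, -0.3]
width: 0.0437
gripper_force: 0.0
```

```bash
python3 go.py .4345 .0565 .023 -90; python3 - <<'E'
from fit import *
f=grab("side")
im=cv2.resize(f["color"][:,:,::-1],None,fx=S,fy=S); cv2.polylines(im,[cont(f,dog,(.4345,.0565,0))],True,(0,255,255),1)
o=cv2.resize(f["color"][120:370,220:500,::-1],None,fx=1.4,fy=1.4)
u,v=(proj(f,[.4345,.0565,.04])*S).astype(int)
cv2.imwrite('pics/d1.png',np.hstack([im[v-175:v+175,u-180:u+180],o]))
g=grad(f)
for n,p,p0 in(("white",[q+[0,0,.005] for q in knob],(.581,-.278,0)),("dark",[q+[0,0,.005] for q in knob],(.575,-.214,0))): print(n,fit([f],[g],p,p0,.014))
E
```

```text
t 17.02 tcp [0.4351 0.0544 0.0874] rpy [-180.    -0.   -89.9] w 0.0437 q [ 0.58  0.12 -0.68  0.   -0.78 -0.58] | tool shift mm [-2.1  0.6 64.4] az 0.1
white (array([ 0.57183699, -0.27122158,  0.        ]), np.float64(36.95302963256836))
dark (array([ 0.56324851, -0.21603119,  0.        ]), np.float64(24.67503547668457))
```

View pics/d1.png

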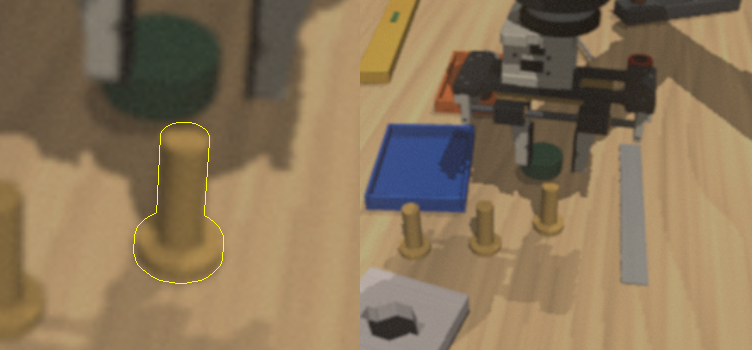

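Crop: the yellow outline sits on the nearest brass dog at (183,205), with the finger tips either side of it. Descending to grip.

servo_tool([
  [0, -2, 1, 10, 0, 0, 0],
  [0, 0, 0, 18, 0, 0, 0],
  [0, 0, 0, 18, 0, 0, 0],
  [0, 0, 0, 12, 0, 0, 0],
  [0, 0, 0, 6, 0, 0, 0],
  [0, 0, 0, 0, 0, 0, 0],
  [0.9, 0, 0, 0, 0, 0, 0],
  [0.9, 0, 0, 0, 0, 0, 0],
  [0.9, 0, 0, 0, 0, 0, 0],
  [0.9, 0, 0, 0, 0, 0, 0],
  [0.9, 0, 0, 0, 0, 0, 0],
  [0.9, 0, 0, 0, 0, 0, 0],
  [0.9, 0, 0, 0, 0, 0, 0],
], squeeze=30)

```text
t: 18.15
eef_pos: [0.434, 0.0569, 0.0232]
ee_rot: [-3.141, 0.0, -1.569]
force: [-0.2, -0.5, 6.0]
width: 0.0177
gripper_force: 30.0
```

```bash
python3 go.py .611 -.0526 .12 -81
```

```text
t 18.15 tcp [0.434  0.0569 0.0232] rpy [-179.9    0.   -89.9] w 0.0177 q [ 0.58  0.22 -0.75  0.   -0.59 -0.58] | tool shift mm [ 109.8 -176.9  -96.6] az -8.9
```

servo_tool([
  [0.9, 0, 0, -8, 0, 0, 0],
  [0.9, 0, 0, -20, 0, 0, 0],
  [0.9, 0, 0, -25, 0, 0, 0],
  [0.9, 6, -9, -18, 0, 0, 0],
  [0.9, 13, -20, -6, 0, 0, 0],
  [0.9, 18, -30, 0, 0, 0, 0],
  [0.9, 19, -30, 0, 0, 0, 0],
  [0.9, 19, -30, 0, 0, 0, 0],
  [0.9, 19, -30, 0, 0, 0, 0],
  [0.9, 11, -19, 0, 0, 0, 0],
  [0.9, 5, -9, 0, 0, 0, -4.5],
  [0.9, 0, 0, 0, 0, 0, -4.4],
  [0.9, 0, 0, 0, 0, 0, 0],
  [0.9, 0, 0, 0, 0, 0, 0],
])

```text
t: 19.32
eef_pos: [0.61, -0.0532, 0.0995]
ee_rot: [3.14, 0.0, -1.417]
force: [-0.8, 0.5, -1.6]
width: 0.0179
gripper_force: 30.0
```

```bash
python3 go.py .611 -.0526 .0295 -81
```

```text
t 19.32 tcp [ 0.61   -0.0532  0.0995] rpy [179.9   0.  -81.2] w 0.0179 q [ 0.23  0.37 -0.29 -0.   -0.92 -0.08] | tool shift mm [-0.5 -1.1 70. ] az -0.2
```

servo_tool([
  [0.9, 0, -1, 12, 0, 0, 0],
  [0.9, 0, 0, 18, 0, 0, 0],
  [0.9, 0, 0, 18, 0, 0, 0],
  [0.9, 0, 0, 13, 0, 0, 0],
  [0.9, 0, 0, 7, 0, 0, 0],
  [0.9, 0, 0, 3, 0, 0, 0],
  [0.9, 0, 0, 0, 0, 0, 0],
  [0.9, 0, 0, 0, 0, 0, 0],
  [0.2, 0, 0, 0, 0, 0, 0],
  [0.2, 0, 0, 0, 0, 0, 0],
  [0.2, 0, 0, 0, 0, 0, 0],
  [0.2, 0, 0, 0, 0, 0, 0],
  [0.2, 0, 0, -10, 0, 0, 0],
  [0.2, 0, 0, -20, 0, 0, 0],
  [0.2, 0, 0, -25, 0, 0, 0],
  [0.2, 0, 0, -25, 0, 0, 0],
  [0.2, 0, 0, -15, 0, 0, 7],
  [0, 0, 0, 0, 0, 0, 1.8],
  [0, 0, 0, 0, 0, 0, 0],
])

```text
t: 20.9
eef_pos: [0.6125, -0.0529, 0.1261]
ee_rot: [-3.138, 0.001, -1.569]
force: [-1.0, 0.6, -1.8]
width: 0.042
gripper_force: 0.0
```

```bash
python3 go.py .342 .291 .085 -90
```

```text
t 20.9 tcp [ 0.6125 -0.0529  0.1261] rpy [-179.8    0.   -89.9] w 0.042 q [ 0.23  0.34 -0.26  0.   -0.97 -0.23] | tool shift mm [-344.4  270.    40.4] az 0.1
```

servo_tool([
  [0, -14, 10, 0, 0, 0, 0],
  [0, -25, 20, 0, 0, 0, 0],
  [0, -27, 21, 0, 0, 0, 0],
  [0, -27, 21, 0, 0, 0, 0],
  [0, -27, 21, 0, 0, 0, 0],
  [0, -27, 21, 0, 0, 0, 0],
  [0, -27, 21, 0, 0, 0, 0],
  [0, -27, 21, 0, 0, 0, 0],
  [0, -27, 21, 0, 0, 0, 0],
  [0, -27, 21, 0, 0, 0, 0],
  [0, -27, 21, 0, 0, 0, 0],
  [0, -27, 21, 0, 0, 0, 0],
  [0, -20, 16, 10, 0, 0, 0],
  [0, -10, 9, 15, 0, 0, 0],
  [0, -5, 5, 10, 0, 0, 0],
  [0, 0, 0, 0, 0, 0, 0],
  [0, 0, 0, 0, 0, 0, 0],
  [0, 0, 0, 0, 0, 0, 0],
])

```text
t: 22.4
eef_pos: [0.3408, 0.2899, 0.0891]
ee_rot: [-3.141, -0.0, -1.567]
force: [-0.6, -0.1, 0.7]
width: 0.044
gripper_force: 0.0
```

```bash
python3 go.py .342 .291 .023 -90; python3 - <<'E'
from fit import *
f=grab("side"); g=grad(f)
up=lambda P:[q+[0,0,.005] for q in P]
L=[("white",up(knob),(.581,-.278,0)),("dark",up(knob),(.575,-.214,0)),("brass",up(dog),(.611,-.0526,0)),("steel",dog,(.342,.291,0))]
im=cv2.resize(f["color"][:,:,::-1],None,fx=S,fy=S)
for n,p,p0 in L:
    v,s=fit([f],[g],p,p0,.014); print(n,np.round(v,4),s); cv2.polylines(im,[cont(f,p,v)],True,(0,255,255),2)
a=im[130*S:280*S,200*S:400*S]; b=im[290*S:470*S,280*S:480*S]
cv2.imwrite('pics/p1.png',np.hstack([cv2.resize(a,(400,300)),cv2.resize(b,(400,300))]))
E
```

```text
t 22.4 tcp [0.3408 0.2899 0.0891] rpy [-180.    -0.   -89.8] w 0.044 q [ 1.15  0.13 -0.66  0.   -0.78 -1.14] | tool shift mm [-1.1 -1.2 66.1] az 0.2
white [ 0.5792 -0.2746  0.    ] 61.737979888916016
dark [ 0.5752 -0.2139  0.    ] 83.64691162109375
brass [ 0.6115 -0.0527  0.    ] 82.9300308227539
steel [0.3422 0.2914 0.    ] 63.24729919433594
```

View pics/p1.png

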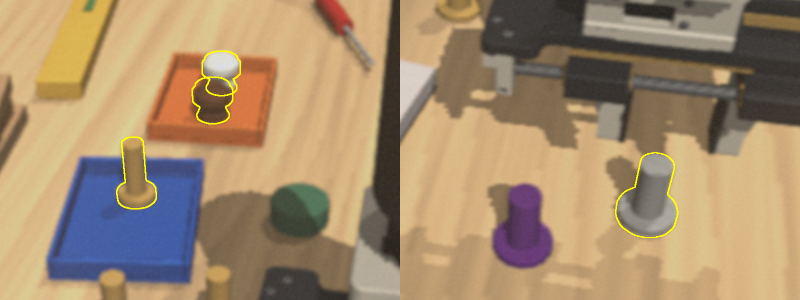

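Left: both knobs stand in the orange tray (215,100) and the brass dog stands in the blue tray (135,175). Right: the grey steel dog at (650,195) has the fingers above it, and the purple one is clear of them. Gripping the steel dog.

servo_tool([
  [0, -1, -1, 10, 0, 0, 0],
  [0, 0, 0, 18, 0, 0, 0],
  [0, 0, 0, 18, 0, 0, 0],
  [0, 0, 0, 12, 0, 0, 0],
  [0, 0, 0, 8, 0, 0, 0],
  [0, 0, 0, 0, 0, 0, 0],
  [0.9, 0, 0, 0, 0, 0, 0],
  [0.9, 0, 0, 0, 0, 0, 0],
  [0.9, 0, 0, 0, 0, 0, 0],
  [0.9, 0, 0, 0, 0, 0, 0],
  [0.9, 0, 0, 0, 0, 0, 0],
  [0.9, 0, 0, 0, 0, 0, 0],
  [0.9, 0, 0, 0, 0, 0, 0],
])

```text
t: 23.53
eef_pos: [0.3417, 0.2916, 0.0233]
ee_rot: [-3.141, 0.001, -1.567]
force: [0.2, 0.7, 5.2]
width: 0.0178
gripper_force: 30.0
```

```bash
python3 go.py .600 .0166 .12 -81
```

```text
t 23.53 tcp [0.3417 0.2916 0.0233] rpy [-1.80e+02  1.00e-01 -8.98e+01] w 0.0178 q [ 1.15  0.24 -0.73  0.   -0.6  -1.14] | tool shift mm [ 275.9 -257.3  -96.8] az -8.8
```

servo_tool([
  [0.9, 0, 0, -8, 0, 0, 0],
  [0.9, 0, 0, -20, 0, 0, 0],
  [0.9, 0, 0, -25, 0, 0, 0],
  [0.9, 0, 0, -25, 0, 0, 0],
  [0.9, 11, -10, -20, 0, 0, 0],
  [0.9, 20, -19, 0, 0, 0, 0],
  [0.9, 24, -22, 0, 0, 0, 0],
  [0.9, 24, -22, 0, 0, 0, 0],
  [0.9, 24, -22, 0, 0, 0, 0],
  [0.9, 24, -22, 0, 0, 0, 0],
  [0.9, 24, -22, 0, 0, 0, 0],
  [0.9, 24, -23, 0, 0, 0, 0],
  [0.9, 24, -23, 0, 0, 0, 0],
  [0.9, 24, -23, 0, 0, 0, 0],
  [0.9, 24, -23, 0, 0, 0, 0],
  [0.9, 18, -17, 0, 0, 0, 0],
  [0.9, 10, -9, 0, 0, 0, -4.4],
  [0.9, 0, 0, 0, 0, 0, -4.4],
  [0.9, 0, 0, 0, 0, 0, 0],
  [0.9, 0, 0, 0, 0, 0, 0],
])

```text
t: 25.2
eef_pos: [0.5988, 0.0168, 0.1206]
ee_rot: [3.14, 0.0, -1.417]
force: [-0.4, 0.7, -1.5]
width: 0.0176
gripper_force: 30.0
```

```bash
python3 go.py .600 .0166 .0295 -81
```

```text
t 25.2 tcp [0.5988 0.0168 0.1206] rpy [179.9   0.  -81.2] w 0.0176 q [ 0.35  0.32 -0.3  -0.   -0.95 -0.2 ] | tool shift mm [ 0.4 -1.2 91.1] az -0.2
```

servo_tool([
  [0.9, 0, -1, 12, 0, 0, 0],
  [0.9, 0, 0, 20, 0, 0, 0],
  [0.9, 0, 0, 20, 0, 0, 0],
  [0.9, 0, 0, 18, 0, 0, 0],
  [0.9, 0, 0, 11, 0, 0, 0],
  [0.9, 0, 0, 7, 0, 0, 0],
  [0.9, 0, 0, 3, 0, 0, 0],
  [0.9, 0, 0, 0, 0, 0, 0],
  [0.9, 0, 0, 0, 0, 0, 0],
  [0.2, 0, 0, 0, 0, 0, 0],
  [0.2, 0, 0, 0, 0, 0, 0],
  [0.2, 0, 0, 0, 0, 0, 0],
  [0.2, 0, 0, 0, 0, 0, 0],
  [0.2, 0, 0, -10, 0, 0, 0],
  [0.2, 0, 0, -20, 0, 0, 0],
  [0.2, 0, 0, -25, 0, 0, 0],
  [0.2, 0, 0, -25, 0, 0, 0],
  [0.2, 0, 0, -15, 0, 0, 7],
  [-0.3, 0, 0, 0, 0, 0, 1.8],
  [-0.3, 0, 0, 0, 0, 0, 0],
])

```text
t: 26.87
eef_pos: [0.6012, 0.0173, 0.1271]
ee_rot: [-3.138, 0.001, -1.569]
force: [-0.2, 0.1, 0.4]
width: 0.0436
gripper_force: 0.0
```

```bash
python3 go.py .3448 -.2905 .08 -60; python3 - <<'E'
from fit import *
f1,f2=grab("top"),grab("side"); g1,g2=grad(f1),grad(f2)
for fs,gs in(([f1,f2],[g1,g2]),([f1],[g1]),([f2],[g2])):
    print([ (np.round(v,4).tolist(),round(s)) for v,s in (fit(fs,gs,bush,(.3446,-.2906,1.067),.006,.4,seed=k) for k in(1,2))])
E
```

```text
t 26.87 tcp [0.6012 0.0173 0.1271] rpy [-1.798e+02  1.000e-01 -8.990e+01] w 0.0436 q [ 0.35  0.32 -0.29  0.   -0.96 -0.35] | tool shift mm [307.4 257.2  45.9] az -29.9
[([0.344, -0.2906, 1.1184], 53), ([0.3444, -0.2904, 1.1036], 53)]
[([0.3439, -0.2905, 1.1112], 48), ([0.3439, -0.2904, 1.1055], 48)]
[([0.3444, -0.291, 1.1275], 60), ([0.3445, -0.2909, 1.1369], 59)]
```

servo_tool([
  [-0.3, 10, 9, 0, 0, 0, 0],
  [-0.3, 20, 17, 0, 0, 0, 0],
  [-0.3, 25, 21, 0, 0, 0, 0],
  [-0.3, 25, 21, 0, 0, 0, 0],
  [-0.3, 25, 21, 0, 0, 0, 0],
  [-0.3, 25, 21, 0, 0, 0, 0],
  [-0.3, 25, 21, 0, 0, 0, 0],
  [-0.3, 25, 21, 0, 0, 0, 0],
  [-0.3, 25, 21, 0, 0, 0, 0],
  [-0.3, 25, 21, 0, 0, 0, 0],
  [-0.3, 25, 21, 0, 0, 0, 0],
  [-0.3, 25, 20, 0, 0, 0, 0],
  [-0.3, 18, 14, 0, 0, 0, 0],
  [-0.3, 9, 8, 0, 0, 0, 0],
  [-0.3, 0, 0, 10, 0, 0, 0],
  [-0.3, 0, 0, 15, 0, 0, 0],
  [-0.3, 0, 0, 10, 0, 0, 0],
  [-0.3, 0, 0, 0, 0, 0, 0],
  [-0.3, 0, 0, 0, 0, 0, 0],
])

```text
t: 28.55
eef_pos: [0.3434, -0.2907, 0.0892]
ee_rot: [3.139, 0.001, -1.567]
force: [0.4, 0.2, -0.7]
width: 0.0569
gripper_force: 0.0
```

servo_tool([
  [-0.3, 0, 0, 0, 0, 0, 6],
  [-0.3, 0, 0, 0, 0, 0, 6],
  [-0.3, 0, 0, 0, 0, 0, 6],
  [-0.3, 0, 0, 0, 0, 0, 6],
  [-0.3, 0, 0, 0, 0, 0, 6],
  [-0.3, 0, 0, 0, 0, 0, 6],
  [-0.3, 0, 0, 0, 0, 0, 6],
  [-0.3, 0, 0, 0, 0, 0, 6],
  [-0.3, 0, 0, 0, 0, 0, 6],
  [-0.3, 0, 0, 0, 0, 0, 6],
  [-0.3, 0, 0, 0, 0, 0, 0],
  [-0.3, 0, 0, 0, 0, 0, 0],
])

```text
t: 29.55
eef_pos: [0.3447, -0.2908, 0.0903]
ee_rot: [-3.141, 0.0, -2.611]
force: [-0.3, -0.2, 0.3]
width: 0.0573
gripper_force: 0.0
```

```bash
python3 go.py .3442 -.2906 .024 -150
```

```text
t 29.55 tcp [ 0.3447 -0.2908  0.0903] rpy [-180.     0.  -149.6] w 0.0573 q [-0.26  0.13 -0.65  0.   -0.79 -0.78] | tool shift mm [ 0.3  0.5 66.3] az 0.4
```

Positioned within 1 mm. I lower, pinch gently once to centre the bush, open, turn 90°, then grip.

servo_tool([
  [-0.3, 0, 0, 10, 0, 0, 0],
  [-0.3, 0, 0, 18, 0, 0, 0],
  [-0.3, 0, 0, 18, 0, 0, 0],
  [-0.3, 0, 0, 12, 0, 0, 0],
  [-0.3, 0, 0, 8, 0, 0, 0],
  [-0.3, 0, 0, 0, 0, 0, 0],
  [0.5, 0, 0, 0, 0, 0, 0],
  [0.5, 0, 0, 0, 0, 0, 0],
  [0.5, 0, 0, 0, 0, 0, 0],
  [0.5, 0, 0, 0, 0, 0, 0],
  [0.5, 0, 0, 0, 0, 0, 0],
  [0.5, 0, 0, 0, 0, 0, 0],
  [0.5, 0, 0, 0, 0, 0, 0],
  [-0.3, 0, 0, 0, 0, 0, 0],
  [-0.3, 0, 0, 0, 0, 0, 0],
  [-0.3, 0, 0, 0, 0, 0, 0],
  [-0.3, 0, 0, 0, 0, 0, 0],
  [-0.3, 0, 0, 0, 0, 0, 0],
], squeeze=10)

```text
t: 31.05
eef_pos: [0.3444, -0.2907, 0.0237]
ee_rot: [3.141, -0.0, -2.615]
force: [-0.5, -0.2, 0.1]
width: 0.0568
gripper_force: 0.0
```

servo_tool([
  [-0.3, 0, 0, 0, 0, 0, -6],
  [-0.3, 0, 0, 0, 0, 0, -6],
  [-0.3, 0, 0, 0, 0, 0, -6],
  [-0.3, 0, 0, 0, 0, 0, -6],
  [-0.3, 0, 0, 0, 0, 0, -6],
  [-0.3, 0, 0, 0, 0, 0, -6],
  [-0.3, 0, 0, 0, 0, 0, -6],
  [-0.3, 0, 0, 0, 0, 0, -6],
  [-0.3, 0, 0, 0, 0, 0, -6],
  [-0.3, 0, 0, 0, 0, 0, -6],
  [-0.3, 0, 0, 0, 0, 0, -6],
  [-0.3, 0, 0, 0, 0, 0, -6],
  [-0.3, 0, 0, 0, 0, 0, -6],
  [-0.3, 0, 0, 0, 0, 0, -6],
  [-0.3, 0, 0, 0, 0, 0, -6],
  [-0.3, 0, 0, 0, 0, 0, 0],
  [-0.3, 0, 0, 0, 0, 0, 0],
])

```text
t: 32.47
eef_pos: [0.3445, -0.2907, 0.0237]
ee_rot: [3.142, 0.0, -1.047]
force: [0.3, -0.2, -0.6]
width: 0.0571
gripper_force: 0.0
```

servo_tool([
  [0.5, 0, 0, 0, 0, 0, 0],
  [0.5, 0, 0, 0, 0, 0, 0],
  [0.5, 0, 0, 0, 0, 0, 0],
  [0.5, 0, 0, 0, 0, 0, 0],
  [0.5, 0, 0, 0, 0, 0, 0],
  [0.5, 0, 0, 0, 0, 0, 0],
  [0.5, 0, 0, 0, 0, 0, 0],
  [0.5, 0, 0, 0, 0, 0, 0],
], squeeze=30)

```text
t: 33.13
eef_pos: [0.3445, -0.2907, 0.0238]
ee_rot: [-3.142, -0.0, -1.044]
force: [0.2, -0.0, -1.3]
width: 0.0375
gripper_force: 30.0
```

```bash
python3 go.py .5565 .2455 .12 -133.3; python3 - <<'E'
from fit import *
f1=grab("top"); f2=grab("side"); g1,g2=grad(f1),grad(f2)
for fs,gs in(([f1,f2],[g1,g2]),([f2],[g2])): print([np.round(x,3) for x in fit(fs,gs,bush,(.3446,-.2906,1.1),.005,.35)])
E
```

```text
t 33.13 tcp [ 0.3445 -0.2907  0.0238] rpy [-180.    -0.   -59.8] w 0.0375 q [-0.26  0.24 -0.72 -0.   -0.61  0.79] | tool shift mm [-356.9 -452.9  -96.2] az 73.5
[array([ 0.34 , -0.29 ,  0.852]), np.float64(22.375)]
[array([ 0.34 , -0.291,  0.79 ]), np.float64(33.318)]
```

servo_tool([
  [0.5, 0, 0, -8, 0, 0, 0],
  [0.5, 0, 0, -20, 0, 0, 0],
  [0.5, 0, 0, -25, 0, 0, 0],
  [0.5, 0, 0, -25, 0, 0, 0],
  [0.5, 0, 0, -20, 0, 0, 0],
  [0.5, 0, 0, -12, 0, 0, 0],
  [0.5, 0, 0, 0, 0, 0, 6],
  [0.5, 0, 0, 0, 0, 0, 6],
  [0.5, 0, 0, 0, 0, 0, 6],
  [0.5, 0, 0, 0, 0, 0, 6],
  [0.5, 0, 0, 0, 0, 0, 6],
  [0.5, -12, -5, 0, 0, 0, 0],
  [0.5, -24, -9, 0, 0, 0, 0],
  [0.5, -30, -12, 0, 0, 0, 0],
  [0.5, -30, -12, 0, 0, 0, 0],
  [0.5, -30, -12, 0, 0, 0, 0],
  [0.5, -30, -12, 0, 0, 0, 0],
  [0.5, -30, -12, 0, 0, 0, 0],
  [0.5, -30, -12, 0, 0, 0, 0],
  [0.5, -30, -12, 0, 0, 0, 0],
])

```text
t: 34.9
eef_pos: [0.4415, -0.0429, 0.1344]
ee_rot: [-3.141, 0.0, -1.567]
force: [1.0, -1.2, -1.5]
width: 0.0371
gripper_force: 30.0
```

servo_tool([
  [0.5, -30, -12, 0, 0, 0, 0],
  [0.5, -30, -12, 0, 0, 0, 0],
  [0.5, -30, -12, 0, 0, 0, 0],
  [0.5, -30, -12, 0, 0, 0, 0],
  [0.5, -30, -12, 0, 0, 0, 0],
  [0.5, -30, -12, 0, 0, 0, 0],
  [0.5, -30, -12, 0, 0, 0, 0],
  [0.5, -30, -12, 0, 0, 0, 0],
  [0.5, -14, -6, 0, 0, 0, 0],
  [0.5, 0, 0, 0, 0, 0, 6],
  [0.5, 0, 0, 0, 0, 0, 6],
  [0.5, 0, 0, 0, 0, 0, 6],
  [0.5, 0, 0, 0, 0, 0, 6],
  [0.5, 0, 0, 0, 0, 0, 6],
  [0.5, 0, 0, 0, 0, 0, 6],
  [0.5, 0, 0, 0, 0, 0, 6],
  [0.5, 0, 0, 0, 0, 0, 0],
  [0.5, 0, 0, 0, 0, 0, 0],
  [0.5, 0, 0, 0, 0, 0, 0],
])

```text
t: 36.48
eef_pos: [0.5426, 0.2098, 0.1339]
ee_rot: [3.142, -0.0, -2.297]
force: [-0.2, 0.1, -1.5]
width: 0.0372
gripper_force: 30.0
```

```bash
python3 go.py .5565 .2455 .07 -133.3
```

```text
t 36.48 tcp [0.5426 0.2098 0.1339] rpy [ 180.    -0.  -131.6] w 0.0372 q [ 0.7   0.28 -0.32 -0.   -0.96 -1.43] | tool shift mm [-36.   13.3  63.9] az 1.7
```

servo_tool([
  [0.5, -10, 4, 10, 0, 0, 0],
  [0.5, -13, 5, 15, 0, 0, 0],
  [0.5, -13, 4, 15, 0, 0, 1.7],
  [0.5, 0, 0, 15, 0, 0, 0],
  [0.5, 0, 0, 0, 0, 0, 0],
  [0.5, 0, 0, 0, 0, 0, 0],
  [0.5, 0, 0, 0, 0, 0, 0],
])

```text
t: 37.07
eef_pos: [0.5573, 0.2455, 0.0792]
ee_rot: [-3.141, 0.0, -2.329]
force: [0.8, 0.7, -1.0]
width: 0.0373
gripper_force: 30.0
```

```bash
python3 go.py .5565 .2455 .05 -133.3; cat > b.py <<'E'
from fit import *
s=arm.get_state(); e=s["eef_pos"]; zb=e[2]-.0238; f=grab("side"); g=grad(f)
B=[q+[0,0,zb] for q in bush]
v,sc=fit([f],[g],B,(e[0],e[1],-.17),.006,.3); print('bush',np.round(v,4),np.degrees(v[2]),sc)
lug=[B[1]]
im=cv2.resize(f["color"][:,:,::-1],None,fx=S,fy=S); raw=im.copy()
cv2.polylines(im,[cont(f,B,(e[0],e[1],-.17))],True,(0,255,255),1)
cv2.polylines(im,[cont(f,lug,v)],True,(0,255,0),1); cv2.polylines(im,[cont(f,slot,(.5565,.2455,-.17))],True,(255,0,255),1)
u,w=(proj(f,[e[0],e[1],.04])*S).astype(int); c=lambda i:i[w-280:w+280,u-200:u+200]
import sys; cv2.imwrite('pics/'+sys.argv[1],np.hstack([c(raw),c(im)]))
E
python3 b.py b1.png
```

```text
t 37.07 tcp [0.5573 0.2455 0.0792] rpy [-180.     0.  -133.4] w 0.0373 q [ 0.74  0.38 -0.32  0.   -0.87 -1.49] | tool shift mm [ 0.6  0.5 29.2] az -0.1
bush [ 0.558   0.2401 -0.0145] -0.8327976239727419 47.308231353759766
```

View pics/b1.png

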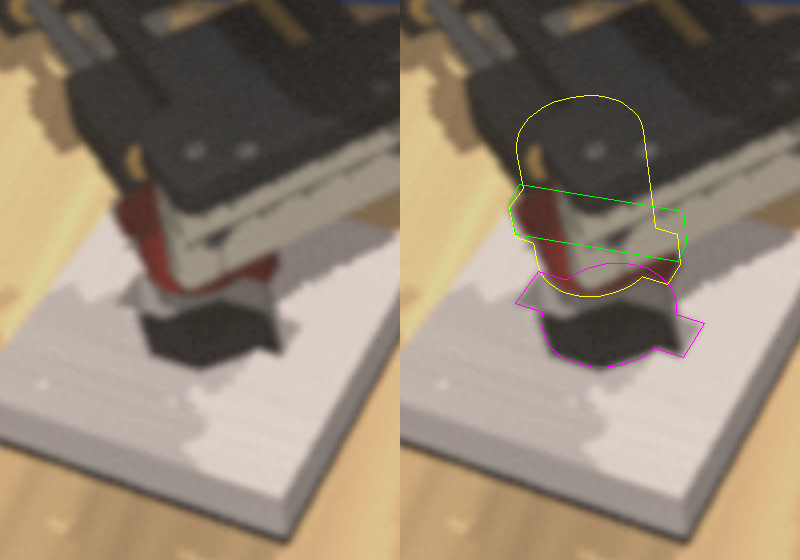

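Crop: the predicted outline (yellow) at slot yaw matches the red lugs, with tips at (515,205) and (680,270). The slot outline (magenta) lies right below. Lowering.

servo_tool([
  [0.5, 0, 0, 10, 0, 0, 0],
  [0.5, 0, 0, 12, 0, 0, 0],
  [0.5, 0, 0, 6, 0, 0, 0],
  [0.5, 0, 0, 3, 0, 0, 0],
  [0.5, 0, 0, 3, 0, 0, 0],
  [0.5, 0, 0, 0, 0, 0, 0],
  [0.5, 0, 0, 0, 0, 0, 0],
])

```text
t: 37.7
eef_pos: [0.5572, 0.2455, 0.045]
ee_rot: [-3.141, 0.0, -2.33]
force: [-0.8, 0.1, -0.6]
width: 0.0377
gripper_force: 30.0
```

Bush bottom is at about 21 mm, 4 mm into the slots, with no force. Carrying on down, then release.

servo_tool([
  [0.5, 0, 0, 4, 0, 0, 0],
  [0.5, 0, 0, 4, 0, 0, 0],
  [0.5, 0, 0, 4, 0, 0, 0],
  [0.5, 0, 0, 2, 0, 0, 0],
  [0.5, 0, 0, 0, 0, 0, 0],
  [0.5, 0, 0, 0, 0, 0, 0],
])

```text
t: 38.2
eef_pos: [0.557, 0.2454, 0.0305]
ee_rot: [3.142, -0.001, -2.33]
force: [1.2, 0.6, -2.2]
width: 0.0374
gripper_force: 30.0
```

servo_tool([
  [0.5, 0, 0, 1, 0, 0, 0],
  [0.5, 0, 0, 0, 0, 0, 0],
  [0.1, 0, 0, 0, 0, 0, 0],
  [-0.1, 0, 0, 0, 0, 0, 0],
  [-0.2, 0, 0, 0, 0, 0, 0],
  [-0.2, 0, 0, 0, 0, 0, 0],
  [-0.2, 0, 0, 0, 0, 0, 0],
  [-0.2, 0, 0, -10, 0, 0, 0],
  [-0.2, 0, 0, -20, 0, 0, 0],
  [-0.2, 0, 0, -25, 0, 0, 0],
  [-0.2, 0, 0, -25, 0, 0, 0],
  [-0.2, 0, 0, -25, 0, 0, 0],
  [-0.2, 20, 0, -20, 0, 0, 0],
  [-0.2, 30, 0, -15, 0, 0, 0],
  [-0.2, 30, 0, 0, 0, 0, 0],
  [-0.2, 30, 0, 0, 0, 0, 0],
  [-0.2, 30, 0, 0, 0, 0, 0],
  [-0.2, 30, 0, 0, 0, 0, 0],
  [-0.2, 0, 0, 0, 0, 0, 0],
  [-0.2, 0, 0, 0, 0, 0, 0],
])

```text
t: 39.87
eef_pos: [0.4394, 0.1213, 0.1712]
ee_rot: [-3.141, 0.002, -2.331]
force: [-0.0, -0.3, 0.9]
width: 0.0524
gripper_force: 0.0
```

```bash
python3 go.py .5565 .2455 .1; python3 - <<'E'
from fit import *
f=grab("side"); g=grad(f)
up=lambda P:[q+[0,0,.005] for q in P]
for z in(.005,.025): print('bush z',z,*fit([f],[g],[bush[0]+[0,0,z]],(.557,.2455,0),.006))
for n,P,p0 in(("white",knob,(.58,-.276,0)),("dark",knob,(.575,-.214,0)),("brass",dog,(.611,-.0526,0)),("steel",dog,(.6,.0166,0))): print(n,*fit([f],[g],up(P),p0,.012))
print('tin',fit([f],[g],[cyl(54,0,24)],(.4581,-.0544,0),.012))
cv2.imwrite('pics/end.png',np.hstack([cv2.resize(f["color"][150:410,160:400,::-1],None,fx=2,fy=2)]))
E
```

```text
t 39.87 tcp [0.4394 0.1213 0.1712] rpy [-1.800e+02  1.000e-01 -1.335e+02] w 0.0524 q [ 0.7   0.04 -0.53  0.   -1.   -1.46] | tool shift mm [-170.5    0.7   71.6] az None
bush z 0.005 [0.55576358 0.24685103 0.        ] 55.98576736450195
bush z 0.025 [0.55567369 0.24961044 0.        ] 48.66286849975586
white [ 0.58172661 -0.28318436  0.        ] 36.25642776489258
dark [ 0.57514005 -0.21352634  0.        ] 46.72755432128906
brass [ 0.61154176 -0.05259488  0.        ] 52.897037506103516
steel [0.60046565 0.01758191 0.        ] 53.57328414916992
tin (array([ 0.45853665, -0.05347351,  0.        ]), np.float64(37.898101806640625))
```

View pics/end.png

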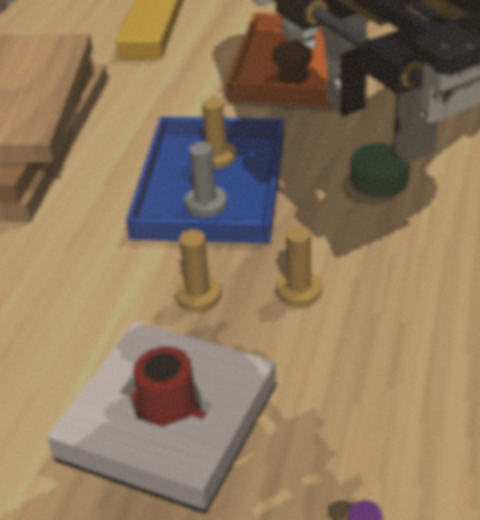

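The final view shows both dogs in the blue tray at (215,130) and (205,180). The knobs are in the orange tray near (295,50), with the white one partly hidden. The bush is seated at (165,385) and fits at z = 5 mm, and the tin is unmoved at (380,170). Handing in.

```bash
python3 -c "
from h import *
print(arm.job_done())"
```

```text
the job is handed in; nothing more can be done
None
```

The job is handed in at about 40 s: both knobs stand in the orange tray, the brass and steel dogs stand in the blue tray, the bush is seated in the keyed recess, and the tin is untouched; one early grip closed too slowly and missed the dark knob, which stayed put and was picked up second.

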